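# Pry the sprung clip off the grinder spindle with the hooked pick

### The arm

A 6-joint arm with a two-finger parallel gripper is mounted at the origin on a cart in front of the work surface, level with it; the furniture and walls round the work are solid. World frame = base frame: x ahead of the robot, y to its left, z up, the work surface at z = 0. Lengths are in m, angles in rad, forces in N, time in s.
With the tool pointing down it reaches from about 0.425 to 0.95 m from the base axis. Payload 3.5 kg.
Tool frame: the origin (TCP) lies on the centre line of the jaws, within the pads' length; the fingertips stand 14 mm ahead of it and the grasp point (between the pads) lies 5 mm behind it (ctrl.finger_overhang is the distance from the TCP to the fingertips, in m); z points along the fingers, y is the line along which they close (so a half turn about z gives the same grasp; the last joint's range is limited). The gripper opens to 85 mm and grips with 20 to 120 N. Pads are 22 mm wide; open, the fingers measure 114 mm over their backs; the gripper's body (76 mm by 85 mm) begins 54 mm behind the grasp point. The pads swing forward as they close: fully open they stand 13 mm farther back than shut.
Start: joints at [-1.417, 0.286, 1.577, -0, 1.279, -0.15], TCP at [0.202, -0.644, 0.245] pointing down, gripper open.
Joint ranges: [-2.77, 2.77], [-0.9, 2.22], [0.21, 2.48], [-1.53, 4.67], [0.24, 2.81], [-2.84, 2.84]. Speed limits (rad/s): [2.79, 2.79, 3.14, 3.14, 3.14, 3.14].

### API

Orientations are given as a unit quaternion [x, y, z, w].
In Python, from plant import ctrl gives the robot as it stands.
- The arm moves only by the tool send_rows, never from a script. Its argument "moves" is text: rows parted by semicolons, each of 7 numbers parted by spaces: the turn, a rotation vector about the tool's x, y, z in units of 360 degrees (1.0 is 360 degrees), then the shift along the tool's x, y, z in units of 20 cm (1.0 is 20 cm), then the gripper's target within -1 to 1 (fully open at 1, half-way at 0, shut at -1). A call has 1 to 12 rows; each row is the pose to reach, as a shift and turn from the pose commanded when the call began, along the tool's axes at that moment, turning the shorter way round; what a row does not reach only later rows make up. A row lasts 1/8 s, in which the tool goes at most 62.5 mm and 10.7 degrees, less where a joint would pass 70% of its speed; a pose out of reach is approached as far as the arm can. A call with a number of a shift or a turn outside -1 to 1 is refused whole. A call with a gripper value outside its range is refused whole. The fingers move at their own pace and stop on an object; "newtons" is the grip in N (left out, the last holds). Time passes only in rows, so rows that repeat a pose let the fingers close. It gives the time, the measured TCP pose, the force, the opening and the grip force at its end, in the units of the state.
- ctrl.get_state(): the state, without advancing time (a new reading comes with each control period).
- ctrl.read_camera(name): name is "side" or "top"; returns a dict with "image" (420x560x3 uint8, red, green, blue), "fovy" (degrees; the focal length in pixels is half the picture's height over the tangent of half this angle, whatever the lens; pixels are square), "cx", "cy" (the principal point, pixels), "extrinsics" (4x4, takes a point from camera to world coordinates). Camera axes: x right, y up, looking along -z (the intrinsics and any distortion apply to the point x, -y, -z); pixel columns grow to the right and rows downward; lengths in m; the calibration is good to about 2 mm. A picture is of the moment at which its call begins. There is no depth.
- ctrl.sign_off(): hands the job in; it is judged then, once.
The state is a dict: "time": time; "qpos": joint angles; "dq": joint speeds; "joint_efforts": joint torques, N m; "eef_pos": TCP position; "tcp_rot": TCP orientation; "contact_force": force on the tool from outside, world axes, zero at the start; "wrist_torque": the same for the moment, N m; "opening": opening from 0.0 (shut) to 1.0 (fully open); "finger_force": force on a finger pad.
Only numpy, scipy, OpenCV 4.12 (cv2) and the standard library are available. Lean on these libraries where they do the work, as an engineer would, in place of code of your own. Each camera call takes 0.05 s, during which the arm holds its last target. There are 200 camera calls.

### The job

Take the hooked pick by its wooden handle out of its rest. Lower its hook through the open bow of the spring clip on the spice grinder's spindle until the point rests lightly but surely on the sprung brass disc beneath it, whose height has to be felt for, without forcing it, then drag the hook straight back along the clip's axis so that the clip snaps out of its groove and lies wholly clear of the spindle on the grinder. Put the pick back in its rest; use only the pick on the clip, and leave the pebble jar and small bowl where they are.

Things in the scene. Friction and masses are not known exactly. Their poses are not given: they have to be found in the camera images.
- grinder: Fixed green spice grinder, opened for cleaning, 154 x 130 mm. Origin on the spindle's axis at the worktop; z up. White flat tray, 33 mm high, from x = -87 to +32 mm and y = +-60 mm, with a rim 6 mm higher; behind it (+x) a motor box 76 mm high (88 mm with its dial), from x = +32 to +62 mm. Round the spindle stands a brass disc, 96 mm in diameter, 1.5 to 9.5 mm above the tray.
- spindle (a point): Point on the axis of the vertical steel spindle, at the ledge on which the clip sits (44 mm over the worktop, 25 mm in diameter). Above it the groove (neck 18 mm in diameter, 6.8 mm high), then a head 24 mm in diameter that ends 20 mm above the ledge. Below the ledge lies the sprung brass disc.
- clip: Dark omega-shaped spring clip of round 5 mm wire, lying flat, 34 g. Origin on its underside, on the spindle's axis when seated; it may be turned about the spindle. Its x axis is its symmetry axis: at +x the mouth with two sprung arms (ends at x = +16 mm), at -x the bow, whose straight back wire (11 mm across y) has its inner edge at x = -25.5 mm.
- clip_centre (a point): Point of the clip on the spindle's axis when seated, half-way up the wire (2.5 mm over its underside). Pulled along its own -x, the clip's arms spread and it snaps off at a pull of about 9 to 16 N, after moving about 8 mm; over 25 N harms it. It is clear of the spindle when moved 26 mm or more.
- clip_bow (a point): Middle of the open window in the clip's bow, half-way up the wire, 19 mm from clip_centre along the clip's -x. The window reaches 7 mm to +x (spindle head's edge) and 6.5 mm to -x (bow's back wire) and is 16 mm wide in y. The hook goes down here, the pick's x axis along the clip's x axis (handle away from the spindle). The brass disc's height is not measured.
- pick_grip (a point): Grip point of the hooked pick: mid height and width of its wooden handle, 16 mm wide (y), 22 mm high (z), from x = -62 to +26 mm. The pick's x axis points along the handle to the hook, z up. A 7 mm steel shank goes on along x and bends down to the hook. 110 g. Hold firmly (40 N or more) across the 16 mm, here, so that it does not turn in the hand.
- pick_tip (a point): Lowest point of the pick's hook, a straight upright round wire 4 mm in diameter, 30 mm long, with a round end: 58 mm ahead (+x) of pick_grip and 42 mm below it. It meets the brass disc somewhere from 1.5 to 9.5 mm below the clip's underside, never the same; the disc gives 2 mm against a stiff spring (10 N per mm), then is solid. 2 to 6 N is a firm light touch; over 12 N on the disc or any part of the grinder harms it.
- pick: The pick as a whole; same origin and axes as pick_grip.
- tool_rest: Fixed grey rest, 112 x 50 mm. Two cradles open upward, each 12 mm long: rear one (x = -50 mm, floor 44 mm high) for the handle, front one (x = +36 mm, floor 51.5 mm) for the shank; flared cheeks 15 mm over the floor, about 1 mm play a side at the floor, 5 mm at the top. Origin on the worktop, 55 mm under pick_grip of the seated pick, axes parallel to the pick's.
- pebble_jar: Loose glass jar with pebbles, 72 x 63 x 85 mm, origin under its centre; a bystander.
- small_bowl: Loose pinch bowl, 71 x 68 x 30 mm, origin under its centre; a bystander.
Mind the look-alikes: they are no part of the job. What is shaped like the pick but turquoise is not meant.

How it is judged:
On the way, in this order (a step that is already met when the one before it is completed fails the run):
1. the pick is lifted out of its rest, the clip still seated (z of pick_grip in the frame of tool_rest above 0.075 m and distance between clip_centre and spindle below 0.006 m), for 0.2 s.
2. the hook's point rests on the brass disc (more than 1 N), through the bow of the still seated clip (contact force between pick and grinder above 1 N and z of pick_tip in the frame of clip below -0.0007 m and distance between clip_centre and spindle below 0.006 m and x of pick_tip in the frame of clip between -0.0275 and -0.0155 m and y of pick_tip in the frame of clip between -0.011 and 0.011 m), for 0.2 s.
3. the clip is drawn out of the groove by the hook in its bow, and clear of the spindle (horizontal distance between clip_centre and spindle between 0.024 and 0.075 m and z of clip_centre in the frame of grinder between 0.031 and 0.052 m and angle between clip's own z axis and vertical below 0.6 rad and x of pick_tip in the frame of clip between -0.0275 and 0 m and y of pick_tip in the frame of clip between -0.012 and 0.012 m and z of pick_tip in the frame of clip below 0.004 m), for 0.1 s.
At the end, for the whole second after the job is handed in: The clip lies at rest on the grinder's disc or tray, not on edge (tilted less than 34 degrees), its centre 24 to 75 mm from the spindle's axis; the pick lies at rest in its two cradles (grip point within 15 mm of its place sideways and along, 5 mm in height, level and in line within 0.15 rad) (horizontal distance between clip_centre and spindle between 0.024 and 0.075 m and z of clip_centre in the frame of grinder between 0.031 and 0.052 m and angle between clip's own z axis and vertical below 0.6 rad and linear speed of each of clip, pick below 0.02 m/s and horizontal distance between pick_grip and tool_rest below 0.015 m and z of pick_grip in the frame of tool_rest between 0.05 and 0.06 m and angle between pick's own z axis and vertical below 0.15 rad and angle between the x axis of pick and the x axis of tool_rest, either way round below 0.15 rad); the robot touches nothing.
It fails at once if the pick pulls or pushes the clip harder than 25 N (contact force between pick and clip above 25 N).
It fails at once if the pick bears on the grinder (disc, spindle, tray) harder than 12 N (contact force between pick and grinder above 12 N).
It fails at once if the clip is touched by the gripper (contact force between the fingers and clip above 0.5 N).
It fails at once if the pebble jar or the small bowl is shifted more than 20 mm (distance of any of pebble_jar, small_bowl from where it was at the start of the episode above 0.02 m).
It also fails if it takes over 54 s, if anything falls off the work surface, if the arm or the gripper's body presses on something with over 40 N, if the wrist force passes 120 N, or if a joint passes its speed limit or range.

## Working session

There is one attempt and no reset: what is moved stays moved. The work goes in short steps, Python scripts to look and compute and a tool call to move; the robot and the scene stay as the last step left them, time stands still between calls to the robot, and variables do not carry over. Pictures are saved under pics/ and viewed, at most 12 in all, crops included, and the job is handed in when it is done.

Besides the shell and the picture viewer there is one more tool, called after "Request:" as name(argument=value, ...) on one line, values as JSON. send_rows: Moves the arm, as the interface text tells. Its arguments: {"type":"object","properties":{"moves":{"type":"string"},"newtons":{"type":"number"}},"required":["moves"]}

```bash
mkdir -p pics; ls
cat > h.py <<'E'
import numpy as np, cv2
from plant import ctrl
def cam(n):
    c=ctrl.read_camera(n); c['f']=c['image'].shape[0]/2/np.tan(np.radians(c['fovy'])/2); return c
def save(c,name,box=None,s=1):
    im=c['image'][:,:,::-1]
    if box: im=im[box[1]:box[3],box[0]:box[2]]
    cv2.imwrite('pics/'+name,cv2.resize(im,None,fx=s,fy=s,interpolation=cv2.INTER_CUBIC))
def ray(c,u,v):
    E=np.array(c['extrinsics']); d=E[:3,:3]@np.array([(u-c['cx'])/c['f'],-(v-c['cy'])/c['f'],-1]); return E[:3,3],d/np.linalg.norm(d)
def onz(c,u,v,z):
    o,d=ray(c,u,v); return o+d*(z-o[2])/d[2]
def tri(c1,p1,c2,p2):
    o1,d1=ray(c1,*p1);o2,d2=ray(c2,*p2)
    t=np.linalg.lstsq(np.c_[d1,-d2],o2-o1,rcond=None)[0]
    a=o1+d1*t[0];b=o2+d2*t[1]; return (a+b)/2,np.linalg.norm(a-b)
def proj(c,p):
    E=np.array(c['extrinsics']); q=E[:3,:3].T@(np.array(p)-E[:3,3]); return np.array([c['cx']+c['f']*q[0]/-q[2],c['cy']-c['f']*q[1]/-q[2]])
E
python3 - <<'E'
from h import *
for n in('top','side'):
    c=cam(n);save(c,n+'0.png',s=1.4);print(n,{k:c[k] for k in c if k!='image'})
print(ctrl.get_state())
E
```

```text
pics
top {'fovy': 52.20368347999919, 'cx': 281.0210576259877, 'cy': 207.30744229715182, 'extrinsics': array([[-0.00658123,  0.99379608, -0.11102272,  0.41302757],
       [-0.99997061, -0.00610393,  0.00463839, -0.07200291],
       [ 0.00393194,  0.11104998,  0.99380704,  1.27776262],
       [ 0.        ,  0.        ,  0.        ,  1.        ]]), 'f': np.float64(428.62845833571555)}
side {'fovy': 42.76510363540686, 'cx': 283.7244719862867, 'cy': 214.90223164687544, 'extrinsics': array([[ 0.83821124,  0.46297204, -0.28819925,  0.0741948 ],
       [-0.5453186 ,  0.70629836, -0.45140919, -0.77913009],
       [-0.00543518,  0.53553666,  0.84449449,  1.37186985],
       [ 0.        ,  0.        ,  0.        ,  1.        ]]), 'f': np.float64(536.3375616794053)}
{'time': 0.1, 'qpos': array([-1.41699651e+00,  2.87114556e-01,  1.57802184e+00,  9.29826203e-06,
        1.27862981e+00, -1.49983743e-01]), 'dq': array([ 0.00169381, -0.00288484, -0.00169416,  0.00091479,  0.00126554,
       -0.00056972]), 'joint_efforts': array([ 1.34499423e-03, -4.07292831e+01, -2.93698275e+01, -1.37451711e-04,
        3.41674684e-03, -5.71586469e-06]), 'eef_pos': array([ 0.20186749, -0.64351376,  0.24406523]), 'tcp_rot': array([ 9.88486224e-01,  1.51306985e-01,  2.37703099e-06, -1.08678493e-03]), 'contact_force': array([-0.42961312, -0.32146905, -0.19234495]), 'wrist_torque': array([0.02471601, 0.00154167, 0.0797776 ]), 'finger_force': 0.0, 'opening': 1.0023817692430725}
```

View pics/top0.png

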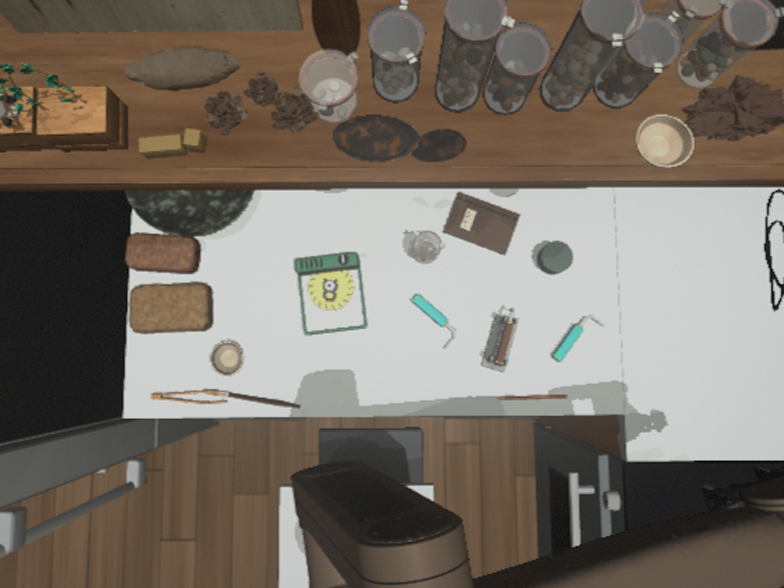

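View pics/side0.png

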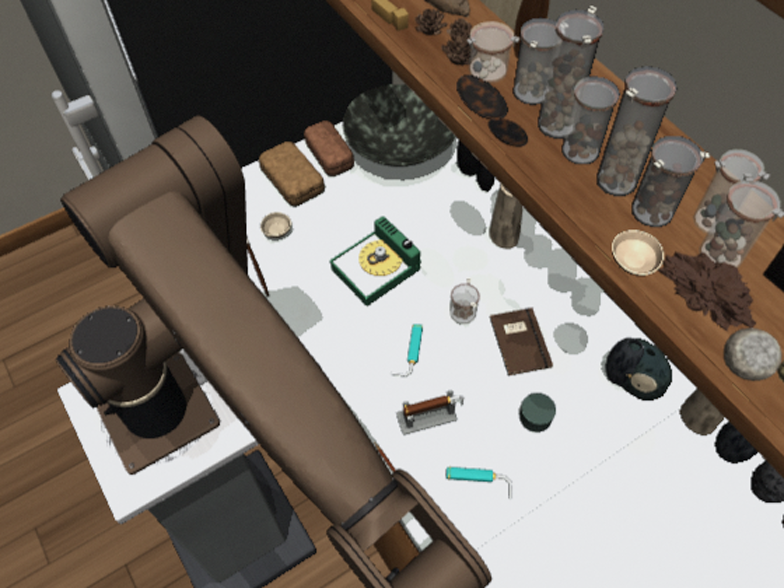

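The picks that could be mistaken for each other, in top0.png at 1.4x, are turquoise (432,310), turquoise (570,340) and wooden in the grey rest (501,340). I choose the wooden one. Its shank and hook point to the upper right in both views. The grinder is at (331,293) with its motor box away from the robot, the jar is at (424,245) and the bowl at (227,357).

Run:
```python
from h import *
t=cam('top');s=cam('side')
def crop(c,b,f): return cv2.resize(c['image'][b[1]:b[3],b[0]:b[2],::-1],(f),interpolation=cv2.INTER_CUBIC)
a=np.vstack([np.hstack([crop(t,(335,210,385,270),(250,300)),crop(s,(275,270,340,315),(433,300))]),
 np.hstack([crop(t,(205,175,265,245),(257,300)),crop(s,(230,150,310,220),(343,300)),np.zeros((300,83,3),np.uint8)])])
cv2.imwrite('pics/crop1.png',a)
```

```text
(no output)
```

View pics/crop1.png

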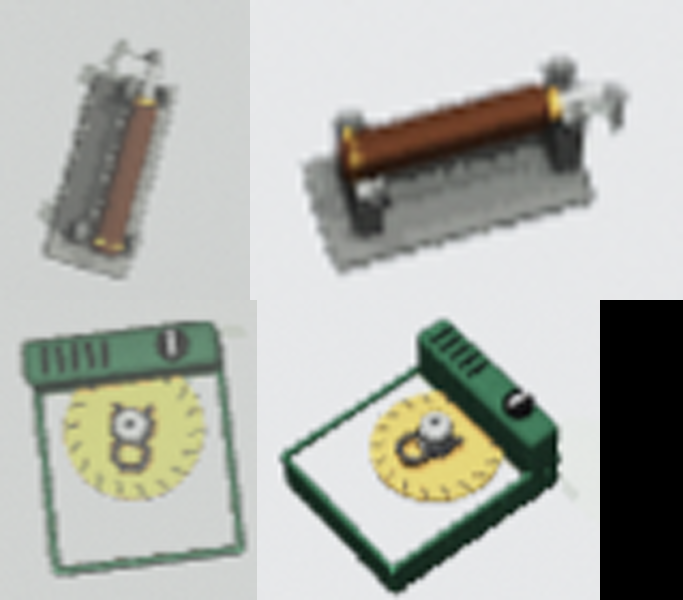

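The crop shows the brown handle with brass collars, lying in the grey rest. The hook points away from the robot in both views, so this is the right pick. On the grinder, the clip's bow opens towards the robot, below the spindle head.

```bash
cat >> h.py <<'E'
def mask(c,box,fn):
    im=c['image'].astype(int);m=fn(im[...,0],im[...,1],im[...,2]);k=np.zeros_like(m);k[box[1]:box[3],box[0]:box[2]]=1
    return m&(k>0)
def pts(m): v,u=np.nonzero(m); return np.c_[u,v].astype(float)
E
python3 - <<'E'
from h import *
t=cam('top');s=cam('side')
brown=lambda r,g,b:(r-b>25)&(r<160)&(r-g>20)
yel=lambda r,g,b:(r-b>60)&(g-b>40)
T=(335,210,385,270);S=(275,270,340,315)
def ends(c,box):
    p=pts(mask(c,box,brown)|mask(c,box,yel));m=p.mean(0);w,v=np.linalg.eigh(np.cov(p.T));d=v[:,1]
    q=(p-m)@d;lo,hi=q.min(),q.max();print(len(p),m,d,lo,hi)
    return m,m+lo*d,m+hi*d
a=ends(t,T);b=ends(s,S)
print('cen',tri(t,a[0],s,b[0]))
# pair ends: far end has smaller v in top, larger u in side
ta=sorted(a[1:],key=lambda p:p[1]);sb=sorted(b[1:],key=lambda p:-p[0])
f,e1=tri(t,ta[0],s,sb[0]);n,e2=tri(t,ta[1],s,sb[1]);print('far',f,e1,'near',n,e2,np.linalg.norm(f-n),np.degrees(np.arctan2(*(f-n)[[1,0]])))
for z in(.066,.055):print('top onz',z,onz(t,*a[0],z),'ang',np.degrees(np.arctan2(*(onz(t,*ta[0],z)-onz(t,*ta[1],z))[[1,0]])))
# disc
for c,bx in((t,(205,175,265,245)),(s,(230,150,310,220))):
    p=pts(mask(c,bx,yel)); print('disc',len(p),p.mean(0),p.min(0),p.max(0),onz(c,*((p.min(0)+p.max(0))/2),.040))
    d=pts(mask(c,bx,lambda r,g,b:(r<110)&(g<110)&(abs(r-g)<25)&(abs(r-b)<45)))
    gm=c['image']
x=(225,193,250,220)
np.set_printoptions(linewidth=250)
print(t['image'][196:222,226:246].sum(2)//3)
E
```

```text
117 [360.01709402 245.12820513] [-0.26370422  0.96460359] -15.906734303835753 15.14100713232852
183 [304.33333333 288.54644809] [-0.96769166  0.25213658] -17.022383589316643 16.676397179456753
cen (array([ 0.44080991, -0.30157789,  0.05793463]), np.float64(0.0019403285471342434))
far [ 0.48465619 -0.31501692  0.0572478 ] 0.002666734217716113 near [ 0.39889386 -0.28868398  0.05830557] 3.4672727941284565e-05 0.08972023022152352 -17.068871057373944
top onz 0.066 [ 0.43975538 -0.29963582  0.066     ] ang -16.81539520341501
top onz 0.055 [ 0.439998  -0.3017022  0.055    ] ang -16.815395203415
disc 469 [236.14072495 205.51385928] [220. 193.] [251. 220.] [0.55447618 0.05444697 0.04      ]
disc 442 [270.73076923 185.21945701] [256. 171.] [286. 196.] [0.55814997 0.0493056  0.04      ]
[[165 172 184 183 184 184 185 185 184 184 185 184 185 184 184 184 185 185 185 185]
 [183 184 185 184 185 184 184 184 184 185 185 184 186 185 184 184 185 184 186 185]
 [183 183 184 185 180 176 175 178 184 185 184 184 184 181 179 185 185 184 186 184]
 [184 184 184 184 169 133 117 147 173 177 176 180 179 155 151 17
[... 1145 characters left out ...]
06 119 148 177 186 185 186 183 179]
 [186 183 184 185 185 186 157 114 119 119 117 113 130 164 183 186 185 186 178 155]
 [186 175 172 183 185 186 169 150 153 154 146 143 167 186 184 187 187 186 186 180]
 [185 168 155 175 184 184 182 183 186 186 185 185 185 187 185 183 180 185 186 185]
 [186 165 158 177 186 178 165 173 185 186 182 180 184 185 186 171 156 172 185 186]
 [189 166 165 185 186 186 167 164 186 185 171 154 172 187 186 186 171 158 174 188]
 [208 183 168 186 187 186 159 157 186 185 186 163 158 185 185 186 183 177 178 195]
 [209 210 196 190 196 189 175 173 181 185 184 170 160 172 185 190 174 184 209 209]
 [209 208 209 210 209 194 186 183 171 181 181 184 183 164 183 209 209 210 209 209]]
```

Run:
```python
from h import *
t=cam('top');s=cam('side')
print('spindle head tri',tri(t,(235.2,203.5),s,(271.75,178.7)),onz(t,235.2,203.5,.064),onz(s,271.75,178.7,.064))
print('bow tri',tri(t,(234.9,210.6),s,(265.7,184.3)),onz(t,234.9,210.6,.0465),onz(s,265.7,184.3,.0465))
im=255-t['image'].astype(float).mean(2); w=np.clip(im-75,0,None)
# rows symmetric dark centroid for rows of tips and bow
for r in (199,200,208,209,210,211,212,213,214,215):
    x=np.arange(229,242);ww=w[r,229:242];print(r,(x*ww).sum()/ww.sum(),onz(t,(x*ww).sum()/ww.sum(),r,.0465)[:2])
np.set_printoptions(linewidth=250)
print(s['image'][172:194,255:285].sum(2)//3)
# grinder direction: box rim lines
g=pts(mask(t,(200,175,270,245),lambda r,g,b:(g-r>15)&(g<140)))
hull=cv2.minAreaRect(g[g[:,1]>193].astype(np.float32));print(hull)
```

```text
spindle head tri (array([0.56231691, 0.05310053, 0.05698387]), np.float64(0.0024576629325063952)) [0.56034726 0.05289489 0.064     ] [0.56084452 0.04818868 0.064     ]
bow tri (array([0.54285557, 0.0560266 , 0.03959693]), np.float64(0.0006648920364486888)) [0.54183152 0.05545221 0.0465    ] [0.5407317  0.05156853 0.0465    ]
199 233.8515151515152 [0.57561957 0.05866783]
200 235.62720588235297 [0.57266915 0.05351347]
208 234.78054429646784 [0.54938495 0.05583763]
209 235.22001527883884 [0.54647158 0.05455333]
210 235.28601252609602 [0.54356635 0.05434753]
211 235.14603481624758 [0.5406663  0.05473613]
212 235.11713286713282 [0.53776579 0.05480412]
213 235.10976349302604 [0.5348664  0.05480999]
214 235.36281736281734 [0.53196386 0.05406506]
215 235.14366729678636 [0.52907128 0.05468151]
[[208 141  89  81 133 195 228 231 232 224 219 213 201 184 159 184 189 174 132  62  32  31  30  31  32  38  65  85  93  94]
 [138  82 100 182 213 229 230 222 203 167 175 186 186 176 153 167 185 187 176 102  54  34  30  32  33  34  43  65  84  91]
 [ 83 174 203 228 232 231 214 199 181 165 142 168 184 186 
[... 1804 characters left out ...]
 188 189 173 186 181 163 151 149 152 166 183 184 187 189 188 189 188 188 188 188 188 188 188 188 188 189]
 [232 231 217 173 183 178 162 181 188 189 186 186 185 185 188 189 189 189 189 187 189 188 189 189 188 160 156 145 166 167]
 [231 232 231 170 162 159 174 186 188 179 186 188 189 189 188 187 188 190 189 188 188 190 189 188 188 171 167 162 159 146]
 [231 232 232 214 164 155 183 188 189 150 180 188 189 187 189 189 188 188 188 188 188 177 156 170 186 189 189 168 157 197]
 [232 231 232 231 216 164 151 182 189 131 176 188 188 173 184 188 188 179 163 183 188 182 166 148 159 182 167 147 199 229]]
((236.77032470703125, 213.74050903320312), (44.85090637207031, 44.73735427856445), 83.48019409179688)
```

Request:
send_rows(moves="0 0 0.02 0 0 0 1;0 0 0.04 0 0 0 1;0 0 0.065 0 0 0 1;0 0 0.095 0 0 0 1;0 0 0.095 0 0 0 1", newtons=80)

```text
time: 1.02
eef_pos: [0.2019, -0.6441, 0.2453]
tcp_rot: [0.989, -0.145, 0.0, 0.0]
contact_force: [0.1, 0.1, 0.6]
opening: 0.998
finger_force: 0.0
```

Request:
send_rows(moves="0 0 0 0.09 -0.25 0.05 1;0 0 0 0.18 -0.5 0.1 1;0 0 0 0.28 -0.75 0.18 1;0 0 0 0.37 -0.994 0.25 1;0 0 0 0.37 -0.994 0.25 1")

```text
time: 1.65
eef_pos: [0.3316, -0.4716, 0.1937]
tcp_rot: [0.99, -0.142, -0.001, -0.002]
contact_force: [-0.2, 0.3, -0.1]
opening: 0.998
finger_force: 0.0
```

Request:
send_rows(moves="0 0 0 0.09 -0.25 0.05 1;0 0 0 0.18 -0.5 0.1 1;0 0 0 0.28 -0.75 0.18 1;0 0 0 0.37 -0.994 0.25 1;0 0 0 0.37 -0.994 0.25 1;0 0 0 0.37 -0.994 0.25 1")

```text
time: 2.4
eef_pos: [0.4586, -0.3076, 0.1461]
tcp_rot: [0.989, -0.145, 0.0, 0.001]
contact_force: [-0.6, 0.6, -0.4]
opening: 1.003
finger_force: 0.0
```

Run:
```python
from h import *
t=cam('top');s=cam('side')
st=ctrl.get_state();print(st['eef_pos'],proj(t,st['eef_pos']),proj(s,st['eef_pos']))
def crop(c,b,f): return cv2.resize(c['image'][b[1]:b[3],b[0]:b[2],::-1],(f),interpolation=cv2.INTER_CUBIC)
cv2.imwrite('pics/crop2.png',np.hstack([crop(t,(320,200,400,280),(400,400)),crop(s,(270,240,350,320),(400,400))]))
```

```text
[ 0.45828423 -0.3080827   0.14625614] [368.7189785 237.3469071] [312.0500212 272.485639 ]
```

View pics/crop2.png

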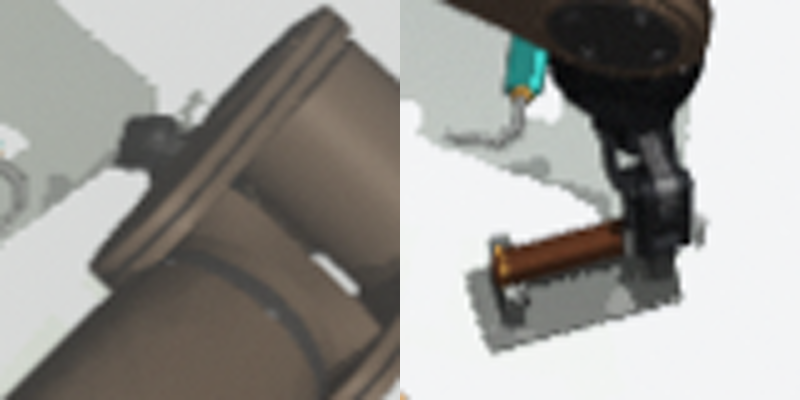

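The side crop shows the gripper straight over the handle. The top view is blocked by the arm. Descending.

Request:
send_rows(moves="0 0 0 0 -0.004 0.1 1;0 0 0 0 -0.004 0.22 1;0 0 0 0 -0.004 0.34 1;0 0 0 0 -0.004 0.44 1;0 0 0 0 -0.004 0.48 1;0 0 0 0 -0.004 0.48 1;0 0 0 0 -0.004 0.48 1")

```text
time: 3.38
eef_pos: [0.4592, -0.3064, 0.0505]
tcp_rot: [0.989, -0.146, 0.001, 0.001]
contact_force: [0.2, 0.7, -0.7]
opening: 0.998
finger_force: 0.0
```

Request:
send_rows(moves="0 0 0 0 0 0 -1;0 0 0 0 0 0 -1;0 0 0 0 0 0 -1;0 0 0 0 0 0 -1;0 0 0 0 0 0 -1;0 0 0 0 0 0 -1;0 0 0 0 0 0 -1;0 0 0 0 0 0 -1", newtons=80)

```text
time: 4.38
eef_pos: [0.4589, -0.3059, 0.0497]
tcp_rot: [0.989, -0.146, 0.0, 0.0]
contact_force: [-1.4, -2.7, 2.3]
opening: 0.177
finger_force: 78.4
```

Request:
send_rows(moves="0 0 0 0 0 -0.03 -1;0 0 0 0 0 -0.08 -1;0 0 0 0 0 -0.18 -1;0 0 0 0 0 -0.3 -1;0 0 0 0 0 -0.42 -1;0 0 0 0 0 -0.45 -1;0 0 0 0 0 -0.45 -1;0 0 0 0 0 -0.45 -1")

```text
time: 5.38
eef_pos: [0.4581, -0.3047, 0.138]
tcp_rot: [0.989, -0.146, -0.001, -0.001]
contact_force: [-0.0, -0.1, -1.7]
opening: 0.17
finger_force: 78.1
```

Run:
```python
from h import *
s=cam('side');st=ctrl.get_state();print(st['eef_pos'],st['tcp_rot'],st['contact_force'],st['opening'])
from scipy.spatial.transform import Rotation as R
r=R.from_quat(st['tcp_rot'])
g=st['eef_pos']+r.apply([0,0,-.005]);tip=st['eef_pos']+r.apply([.058,0,.037])
print(g,tip,proj(s,tip),proj(s,g))
save(s,'lift.png',(250,220,370,310),6)
```

```text
[ 0.45809936 -0.30475079  0.13791727] [ 9.89269936e-01 -1.46093113e-01 -1.04451912e-03 -8.39572656e-04] [-0.02750192 -0.15621065 -1.28193736] 0.17030589325719464
[ 0.45810847 -0.30476062  0.14291726] [ 0.51355603 -0.3214429   0.10078331] [331.61431569 273.63470879] [311.19738696 272.11753345]
```

View pics/lift.png

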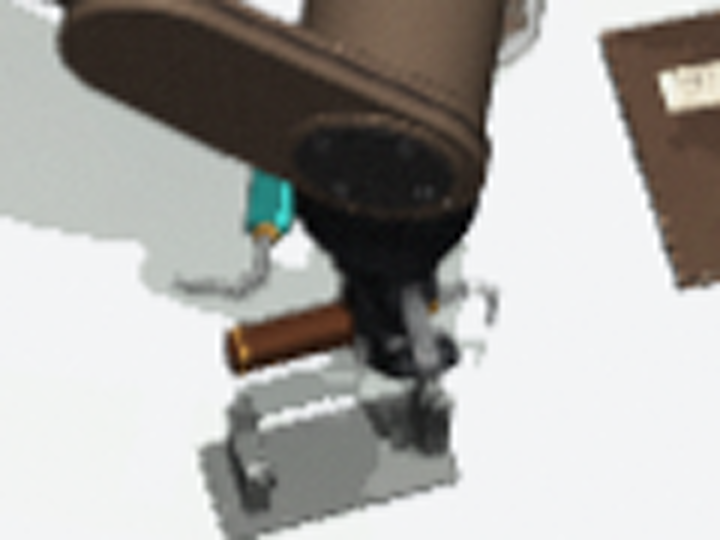

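The side crop shows the pick held level. The hook tip at about (331.7,273) matches the predicted (331.6,273.6), so the kinematics and side camera agree. Moving over the grinder.

Request:
send_rows(moves="0 0 0 -0.04 -0.18 0 -1;0 0 0 -0.09 -0.4 0 -1;0 0 0 -0.14 -0.64 0 -1;0 0 0 -0.202 -0.884 0 -1;0 0 0 -0.202 -0.884 0 -1")

```text
time: 6.05
eef_pos: [0.4702, -0.1214, 0.138]
tcp_rot: [0.99, -0.144, -0.001, -0.001]
contact_force: [-0.2, -1.2, -0.8]
opening: 0.178
finger_force: 78.4
```

Request:
send_rows(moves="0 0 -0.01 -0.05 -0.22 0 -1;0 0 -0.02 -0.1 -0.44 0 -1;0 0 -0.03 -0.15 -0.66 0 -1;0 0 -0.035 -0.202 -0.884 0 -1;0 0 -0.035 -0.202 -0.884 0 -1;0 0 -0.035 -0.202 -0.884 0 -1")

```text
time: 6.8
eef_pos: [0.4837, 0.0557, 0.1389]
tcp_rot: [0.999, -0.037, -0.0, 0.0]
contact_force: [0.3, -0.6, -1.2]
opening: 0.171
finger_force: 78.7
```

```bash
cat >> h.py <<'E'
from scipy.spatial.transform import Rotation as R
def tip():
    st=ctrl.get_state();r=R.from_quat(st['tcp_rot']);x=r.apply([1,0,0])
    return st['eef_pos']+r.apply([.058,0,.037]),np.degrees(np.arctan2(x[1],x[0]))
def crop(c,b,f): return cv2.resize(c['image'][b[1]:b[3],b[0]:b[2],::-1],(f),interpolation=cv2.INTER_CUBIC)
E
python3 - <<'E'
from h import *
t=cam('top');s=cam('side');p,y=tip();print(p,y,proj(t,p),proj(s,p),ctrl.get_state()['time'])
cv2.imwrite('pics/hov.png',np.hstack([crop(t,(215,180,260,235),(400,489)),crop(s,(245,140,290,195),(400,489))]))
E
```

```text
[0.54149428 0.05084979 0.10206189] -4.2965845500014685 [234.49379145 208.62791462] [265.41134813 173.35269478] 6.9
```

View pics/hov.png

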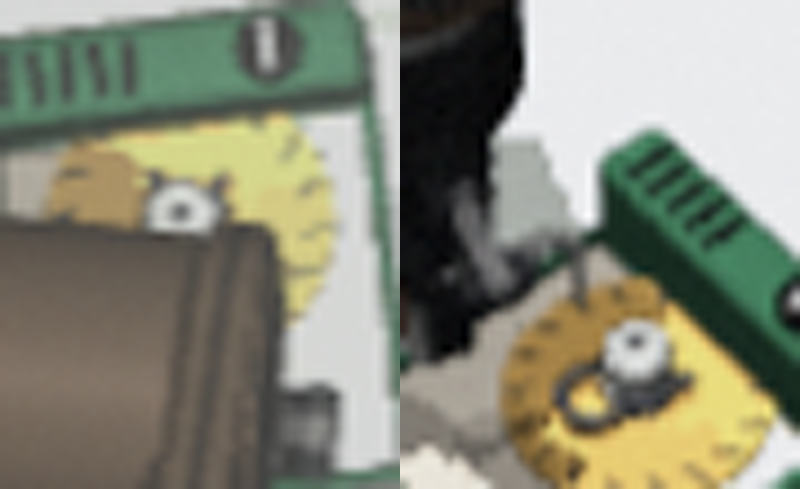

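Run:
```python
from h import *
s=cam('side');p,y=tip()
for q in((265.7,184.3),(266.1,183.55)):
  print(onz(s,*q,.0465))
print(proj(s,[.5415,.0535,.0465]),proj(s,[.5415,.0535,.055]),proj(s,[.5605,.052,.064]))
np.set_printoptions(linewidth=250)
print(s['image'][165:194,255:282].sum(2)//3)
```

```text
[0.5407317  0.05156853 0.0465    ]
[0.54323362 0.05327666 0.0465    ]
[265.57740777 183.75454405] [265.48185781 182.11212574] [270.9781945  177.89772196]
[[120 163 171 173 172 150 147 154 151 164 178 168  91  37  34  33  34  33  42  70  88  87  53  70  82  77  58]
 [131 164 172 155 142 128 122 116 112 133  97  52  33  31  29  32  33  34  33  50  76  90  83  89  69  44  35]
 [123 129 135 115 112 110  99  73  75  88  76  59  73  46  34  31  34  34  33  35  47  70  88  89  51  69  78]
 [114  89  75  67  86  92  97  65  52  57  87 126 142 101  51  34  32  32  34  32  36  47  72  88  81  96 102]
 [116  97  50  45  59  64  77  49  59  73 101 156 168 151 102  51  34  35  32  31  34  30  43  72  89  96 102]
 [113 118  80  49  41  37  45  90 130  99 105 156 169 169 150 102  57  36  32  32  33  31  33  45  68  87  95]
 [107 108  86  47  29  64 118 148 162 108  93 153 158 156 152 128 112 109  71  37  35  33  33  36  41  68  85]
 [ 87  80  65  32  47 124 160 165 167 115  91 134 132 122 101 118 124 128 126  67  34  36  32  31  35  42  66]
 [ 53  45  32  54 120 160 165 153 137  91  87 115 123 115 
[... 1573 characters left out ...]
 186 186 191 192 189 187 191 193]
 [139 108  78  64  70 104 153 188 159  94  68  66  81 122 150 180 187 185 184 187 184 187 186 185 183 187 192]
 [114 100  84  89  92 116 137 154 183 169 155 153 156 171 182 183 187 184 183 185 185 185 184 183 185 184 191]
 [ 98 117 119  97 101 102  87 116 150 159 183 184 183 182 183 184 184 185 184 183 184 183 184 183 183 157 154]
 [124 133 139 102  91  81  93 109 119 107 142 177 183 184 182 184 183 184 183 184 184 184 183 183 184 166 161]
 [134 139 140 127  99  81  97 103 110  77  96 172 185 182 183 184 185 184 184 183 183 175 153 165 181 183 183]
 [135 138 138 138 126  90  83  99 102  63  96 172 183 166 179 183 184 173 161 179 184 179 163 142 153 179 168]]
```

Request:
send_rows(moves="0 0 0 0.004 -0.013 0.05 -1;0 0 0 0.004 -0.013 0.11 -1;0 0 0 0.004 -0.013 0.16 -1;0 0 0 0.004 -0.013 0.18 -1;0 0 0 0.004 -0.013 0.18 -1;0 0 0 0.004 -0.013 0.18 -1")

```text
time: 7.7
eef_pos: [0.4849, 0.059, 0.1037]
tcp_rot: [0.999, -0.037, 0.0, 0.0]
contact_force: [0.7, 0.8, -1.5]
opening: 0.172
finger_force: 78.7
```

Run:
```python
from h import *
s=cam('side');p,y=tip();print(p,y,proj(s,p),ctrl.get_state())
cv2.imwrite('pics/hov2.png',crop(s,(245,155,290,200),(585,585)))
np.set_printoptions(linewidth=250)
print(s['image'][165:194,255:282].sum(2)//3)
```

```text
[0.54283085 0.05475777 0.06687069] -4.188081298377225 [265.50064233 179.31454275] {'time': 7.75, 'qpos': array([-8.69808290e-02,  4.39931870e-02,  2.13441886e+00,  8.13647610e-06,
        9.62165487e-01,  1.55690666e+00]), 'dq': array([-1.56866473e-03, -4.87276672e-03,  9.89143768e-05,  4.61181485e-05,
       -1.24939657e-03, -1.22319365e-03]), 'joint_efforts': array([-6.50922142e-03, -2.69088006e+01, -2.51565242e+01, -5.23086692e-04,
        2.30923458e-02, -3.65479764e-05]), 'eef_pos': array([0.48494832, 0.05899657, 0.10381179]), 'tcp_rot': array([ 9.99332071e-01, -3.65397652e-02,  5.07082102e-04,  2.22533761e-05]), 'contact_force': array([ 0.90129465, -0.15493234, -1.05243228]), 'wrist_torque': array([ 0.03964753, -0.02096748,  0.03369447]), 'finger_force': 78.6808454990387, 'opening': 0.1722438035880608}
[[ 42 155 175 174 173 173 171 172 200 232 208 182 101  41  34  33  33  36  43  72  90  91  56  69  80  77  58]
 [ 66 156 173 172 173 172 173 173 171 194 128  74  47  34  35  30  32  35  36  49  74  90  84  86  71  44  34]
 [ 58 157 174 172 173 174 172 144 122 108  60  53 143  81 
[... 2239 characters left out ...]
 181 186 184 188 193 193 194 194]
 [122 100  77  66  95 110 180 194 154  89  67  68  72 120 149 179 185 186 184 185 184 185 185 189 193 195 194]
 [101  96  87  89 105 155 167 184 180 158 155 154 154 173 184 186 184 185 184 185 184 185 184 184 192 194 193]
 [118 123 120  96 103 131 150 180 186 183 185 186 185 184 185 185 183 185 184 184 185 184 185 185 192 168 162]
 [129 138 140 102  92  78 121 175 185 175 183 186 185 187 184 184 185 186 185 185 186 186 184 185 192 177 176]
 [132 139 140 127 100  82  99 134 146 133 175 186 186 185 185 183 185 185 186 185 185 176 153 166 185 193 195]
 [131 139 140 141 126  94  84 100 105  81 168 185 186 170 182 183 186 176 161 181 185 179 164 144 155 181 173]]
```

View pics/hov2.png

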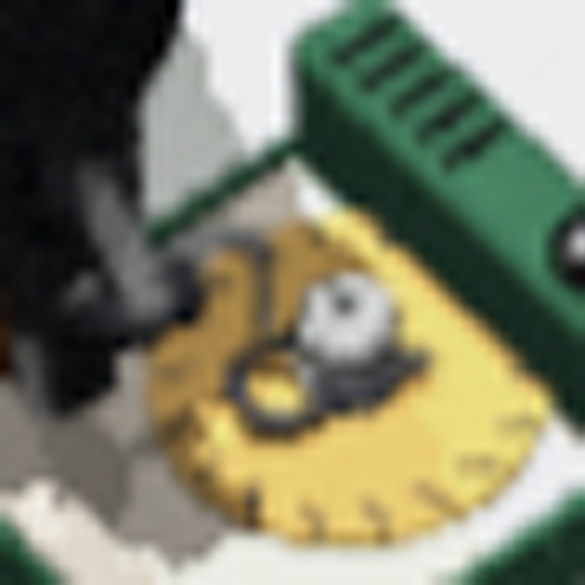

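The hook hangs at column 264.6, right above the bow window, which is centred at (265.7,184.3). A shift of 1–2 mm centres it. Entering the bow to just above the highest possible disc.

Request:
send_rows(moves="0 0 0 0.006 0.007 0 -1;0 0 0 0.006 0.007 0.02 -1;0 0 0 0.006 0.007 0.04 -1;0 0 0 0.006 0.007 0.06 -1;0 0 0 0.006 0.007 0.08 -1;0 0 0 0.006 0.007 0.1 -1;0 0 0 0.006 0.007 0.1 -1;0 0 0 0.006 0.007 0.1 -1")

```text
time: 8.75
eef_pos: [0.4857, 0.0575, 0.0834]
tcp_rot: [0.999, -0.037, 0.0, 0.0]
contact_force: [0.3, -0.5, -1.2]
opening: 0.17
finger_force: 78.7
```

Run:
```python
from h import *
s=cam('side');p,y=tip();print(p,y,proj(s,p));st=ctrl.get_state();print(st['contact_force'],st['wrist_torque'],st['time'])
cv2.imwrite('pics/hov3.png',crop(s,(245,155,290,200),(585,585)))
```

```text
[0.54365664 0.05325145 0.04651889] -4.1911601374007565 [266.22216422 183.48991913]
[ 0.00300795  0.15162856 -0.62835839] [-0.05811774 -0.02006201  0.04999726] 8.8
```

View pics/hov3.png

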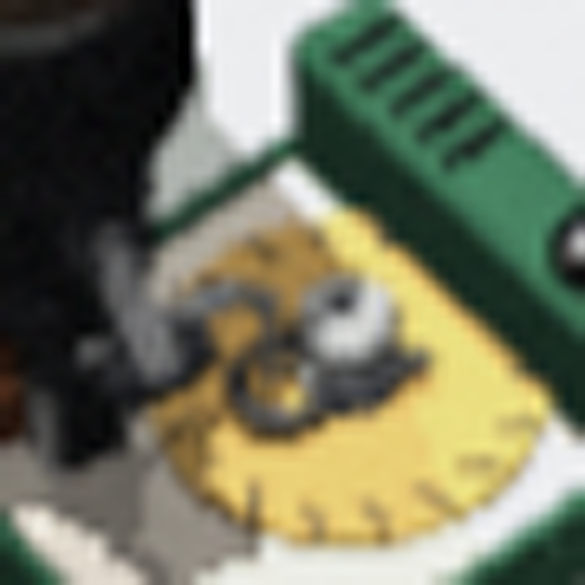

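The hook is inside the bow window with no side load. Next I feel for the disc.

Request:
send_rows(moves="0 0 0 0 0 0.003 -1;0 0 0 0 0 0.006 -1;0 0 0 0 0 0.009 -1;0 0 0 0 0 0.012 -1;0 0 0 0 0 0.012 -1;0 0 0 0 0 0.012 -1")

```text
time: 9.55
eef_pos: [0.4856, 0.0575, 0.0809]
tcp_rot: [0.999, -0.037, 0.0, 0.0]
contact_force: [0.1, -0.1, -1.5]
opening: 0.174
finger_force: 78.7
```

Request:
send_rows(moves="0 0 0 0 0 0.002 -1;0 0 0 0 0 0.003 -1;0 0 0 0 0 0.004 -1;0 0 0 0 0 0.004 -1;0 0 0 0 0 0.004 -1")

```text
time: 10.18
eef_pos: [0.4856, 0.0575, 0.0801]
tcp_rot: [0.999, -0.037, 0.0, -0.0]
contact_force: [-0.1, 0.2, -1.0]
opening: 0.175
finger_force: 78.7
```

Request:
send_rows(moves="0 0 0 0 0 0.002 -1;0 0 0 0 0 0.003 -1;0 0 0 0 0 0.004 -1;0 0 0 0 0 0.004 -1")

```text
time: 10.68
eef_pos: [0.4856, 0.0575, 0.0793]
tcp_rot: [0.999, -0.037, -0.0, 0.0]
contact_force: [0.3, -0.6, -1.5]
opening: 0.171
finger_force: 78.7
```

Request:
send_rows(moves="0 0 0 0 0 0.002 -1;0 0 0 0 0 0.003 -1;0 0 0 0 0 0.004 -1;0 0 0 0 0 0.004 -1")

```text
time: 11.18
eef_pos: [0.4856, 0.0575, 0.0785]
tcp_rot: [0.999, -0.037, -0.0, 0.0]
contact_force: [-0.5, -1.1, -1.0]
opening: 0.174
finger_force: 78.7
```

Request:
send_rows(moves="0 0 0 0 0 0.002 -1;0 0 0 0 0 0.003 -1;0 0 0 0 0 0.004 -1;0 0 0 0 0 0.004 -1")

```text
time: 11.68
eef_pos: [0.4856, 0.0575, 0.0777]
tcp_rot: [0.999, -0.037, -0.0, -0.0]
contact_force: [-0.1, 0.8, -1.2]
opening: 0.174
finger_force: 78.7
```

Request:
send_rows(moves="0 0 0 0 0 0.002 -1;0 0 0 0 0 0.003 -1;0 0 0 0 0 0.004 -1;0 0 0 0 0 0.004 -1")

```text
time: 12.18
eef_pos: [0.4857, 0.0575, 0.0769]
tcp_rot: [0.999, -0.037, 0.0, -0.0]
contact_force: [-0.1, 0.7, -1.0]
opening: 0.173
finger_force: 78.7
```

Request:
send_rows(moves="0 0 0 0 0 0.002 -1;0 0 0 0 0 0.003 -1;0 0 0 0 0 0.004 -1;0 0 0 0 0 0.004 -1")

```text
time: 12.68
eef_pos: [0.4856, 0.0575, 0.0761]
tcp_rot: [0.999, -0.037, -0.0, -0.0]
contact_force: [-0.7, -0.8, 0.3]
opening: 0.176
finger_force: 78.7
```

Request:
send_rows(moves="0 0 0 0 0 0.001 -1;0 0 0 0 0 0.001 -1;0 0 0 0 0 0.001 -1")

```text
time: 13.05
eef_pos: [0.4856, 0.0575, 0.0759]
tcp_rot: [0.999, -0.037, -0.0, -0.0]
contact_force: [-0.1, -0.3, -1.6]
opening: 0.177
finger_force: 78.7
```

Run:
```python
from h import *
for i in range(4):
  cam('side');st=ctrl.get_state();print(st['contact_force'],st['eef_pos'],st['tcp_rot'],st['time'])
```

```text
[-0.64039045  1.01165721 -2.10035033] [0.48563146 0.05749836 0.07592751] [ 9.99329832e-01 -3.66044515e-02 -1.41682969e-05 -1.99495542e-05] 13.1
[ 0.04490528  0.29988298 -1.14861628] [0.48565591 0.05749231 0.07594475] [ 9.99330452e-01 -3.65875165e-02  2.77402901e-05 -2.40607054e-06] 13.15
[-0.19597394 -0.03891112 -1.10079966] [0.48564816 0.05749122 0.07594603] [ 9.99329334e-01 -3.66180546e-02  2.01345180e-05 -3.40603694e-06] 13.2
[-0.708153    0.1921494  -1.23748238] [0.48565364 0.05750479 0.07594751] [ 9.99331201e-01 -3.65670589e-02  2.47215622e-05 -9.64546294e-07] 13.25
```

Just noise of about 0.6 N, with no contact yet.

Request:
send_rows(moves="0 0 0 0 0 0.001 -1;0 0 0 0 0 0.002 -1;0 0 0 0 0 0.003 -1;0 0 0 0 0 0.003 -1")

```text
time: 13.75
eef_pos: [0.4856, 0.0575, 0.0753]
tcp_rot: [0.999, -0.037, -0.0, 0.0]
contact_force: [-0.2, 0.4, -0.0]
opening: 0.174
finger_force: 78.7
```

Request:
send_rows(moves="0 0 0 0 0 0.001 -1;0 0 0 0 0 0.002 -1;0 0 0 0 0 0.002 -1;0 0 0 0 0 0.002 -1")

```text
time: 14.25
eef_pos: [0.4856, 0.0575, 0.0749]
tcp_rot: [0.999, -0.037, 0.0, 0.0]
contact_force: [1.1, 0.3, -1.1]
opening: 0.173
finger_force: 78.7
```

Request:
send_rows(moves="0 0 0 0 0 0.001 -1;0 0 0 0 0 0.002 -1;0 0 0 0 0 0.003 -1;0 0 0 0 0 0.003 -1")

```text
time: 14.75
eef_pos: [0.4856, 0.0575, 0.0743]
tcp_rot: [0.999, -0.037, -0.0, 0.0]
contact_force: [0.6, -0.1, -0.9]
opening: 0.172
finger_force: 78.7
```

Request:
send_rows(moves="0 0 0 0 0 0.001 -1;0 0 0 0 0 0.002 -1;0 0 0 0 0 0.003 -1;0 0 0 0 0 0.003 -1")

```text
time: 15.25
eef_pos: [0.4856, 0.0575, 0.0737]
tcp_rot: [0.999, -0.037, -0.0, -0.0]
contact_force: [0.7, 0.3, -1.4]
opening: 0.175
finger_force: 78.7
```

Request:
send_rows(moves="0 0 0 0 0 0.001 -1;0 0 0 0 0 0.002 -1;0 0 0 0 0 0.003 -1;0 0 0 0 0 0.003 -1")

```text
time: 15.75
eef_pos: [0.4857, 0.0575, 0.0732]
tcp_rot: [0.999, -0.037, 0.0, 0.0]
contact_force: [-0.6, -1.0, -0.8]
opening: 0.174
finger_force: 78.7
```

Request:
send_rows(moves="0 0 0 0 0 0.001 -1;0 0 0 0 0 0.002 -1;0 0 0 0 0 0.003 -1;0 0 0 0 0 0.003 -1")

```text
time: 16.25
eef_pos: [0.4857, 0.0575, 0.0727]
tcp_rot: [0.999, -0.037, 0.0, 0.0]
contact_force: [-0.9, -0.4, 2.1]
opening: 0.174
finger_force: 78.9
```

Run:
```python
from h import *
f=[]
for i in range(6):
  cam('side');st=ctrl.get_state();f.append(st['contact_force'])
print(np.round(f,1),np.mean(f,0),st['eef_pos'],st['time'],tip())
```

```text
[[-0.9  0.   1.3]
 [-1.2 -1.1  2.6]
 [-0.9  0.1  1.3]
 [-1.   0.2  1.3]
 [-1.4 -0.6  1.2]
 [-0.3  0.2  1.7]] [-0.95119383 -0.20025563  1.58932269] [0.48570615 0.05750425 0.07262416] 16.55 (array([0.54355701, 0.05326619, 0.03563339]), np.float64(-4.189802090540329))
```

Contact is at about 2.7 N and steady. I raise the tip 0.8 mm and drag back along the clip's axis.

Request:
send_rows(moves="0 0 0 0 0 -0.004 -1;0 0 0 -0.008 0 -0.004 -1;0 0 0 -0.016 0 -0.004 -1;0 0 0 -0.023 0 -0.004 -1;0 0 0 -0.03 0 -0.004 -1;0 0 0 -0.037 0 -0.004 -1;0 0 0 -0.044 0 -0.004 -1;0 0 0 -0.044 0 -0.004 -1")

```text
time: 17.55
eef_pos: [0.4794, 0.0578, 0.0746]
tcp_rot: [0.999, -0.037, 0.004, 0.0]
contact_force: [5.8, -1.2, -1.8]
opening: 0.174
finger_force: 78.7
```

Request:
send_rows(moves="0 0 0 -0.007 0 0 -1;0 0 0 -0.014 0 0 -1;0 0 0 -0.021 0 0 -1;0 0 0 -0.028 0 0 -1;0 0 0 -0.035 0 0 -1;0 0 0 -0.042 0 0 -1;0 0 0 -0.042 0 0 -1")

```text
time: 18.42
eef_pos: [0.4712, 0.0584, 0.075]
tcp_rot: [0.999, -0.037, 0.003, 0.0]
contact_force: [2.2, -0.3, -1.1]
opening: 0.169
finger_force: 78.6
```

Request:
send_rows(moves="0 0 0 -0.012 0 0 -1;0 0 0 -0.024 0 0 -1;0 0 0 -0.036 0 0 -1;0 0 0 -0.048 0 0 -1;0 0 0 -0.06 0 0 -1;0 0 0 -0.06 0 0 -1")

```text
time: 19.18
eef_pos: [0.4556, 0.0597, 0.0728]
tcp_rot: [0.999, -0.037, -0.001, -0.0]
contact_force: [0.8, -0.1, -1.1]
opening: 0.172
finger_force: 78.7
```

Run:
```python
from h import *
s=cam('side');p,y=tip();print(p,y,proj(s,p));st=ctrl.get_state();print(st['contact_force'],st['time'])
cv2.imwrite('pics/drag.png',crop(s,(245,155,290,200),(585,585)))
```

```text
[0.51358288 0.05548778 0.03580605] -4.1881872113345215 [257.56937652 189.45989375]
[ 0.43363237 -0.77782777 -0.66569761] 19.225
```

View pics/drag.png

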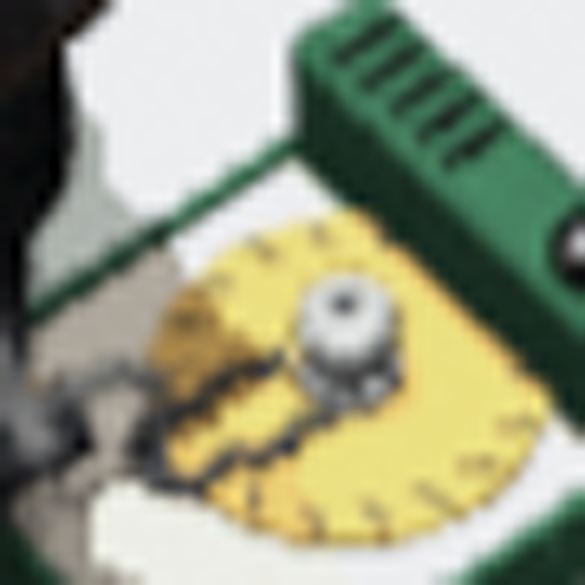

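The clip is off and lying flat on the disc around the hook, with its arm ends close to the spindle. I drag 8 mm further.

Request:
send_rows(moves="0 0 0 -0.01 0 -0.003 -1;0 0 0 -0.02 0 -0.003 -1;0 0 0 -0.03 0 -0.003 -1;0 0 0 -0.04 0 -0.003 -1;0 0 0 -0.04 0 -0.003 -1;0 0 0 -0.04 0 -0.003 -1;0 0 0 -0.04 0 -0.003 -1")

```text
time: 20.1
eef_pos: [0.4486, 0.0602, 0.074]
tcp_rot: [0.999, -0.037, 0.0, -0.0]
contact_force: [-0.2, 0.2, -1.5]
opening: 0.172
finger_force: 78.7
```

Run:
```python
from h import *
s=cam('side');p,y=tip();print(p,y,proj(s,p));st=ctrl.get_state();print(st['contact_force'],st['time'])
cv2.imwrite('pics/drag2.png',crop(s,(240,155,290,205),(600,600)))
```

```text
[0.50642399 0.05596265 0.03693829] -4.192161373705438 [255.46122021 190.19730566]
[-0.02834273 -0.73960776 -1.36134275] 20.15
```

View pics/drag2.png

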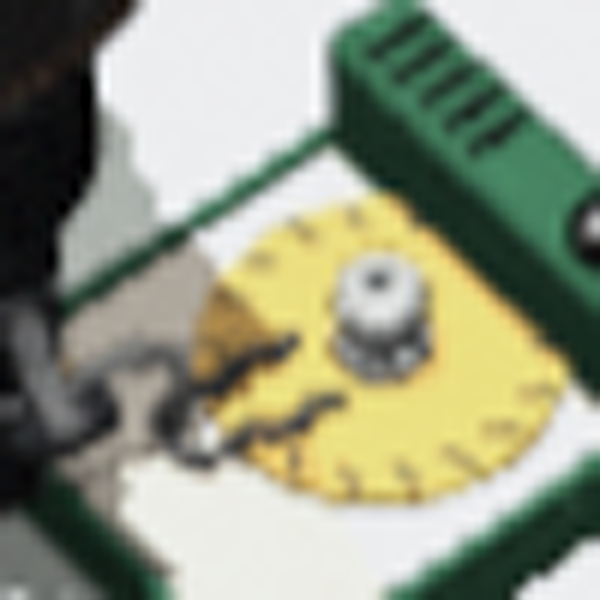

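The clip lies flat, clear of the spindle by about 10 mm. I ease the hook forward off the wire, lift it out and carry the pick back.

Request:
send_rows(moves="0 0 0 0.015 0 0 -1;0 0 0 0.015 0 -0.02 -1;0 0 0 0.015 0 -0.06 -1;0 0 0 0.015 0 -0.14 -1;0 0 0 0.015 0 -0.24 -1;0 0 0 0.015 0 -0.32 -1;0 0 0 0.015 0 -0.32 -1;0 0 0 0.015 0 -0.32 -1")

```text
time: 21.15
eef_pos: [0.4512, 0.06, 0.1376]
tcp_rot: [0.999, -0.037, -0.0, -0.0]
contact_force: [-1.1, -0.7, -0.8]
opening: 0.175
finger_force: 78.7
```

Request:
send_rows(moves="0 0 0 0.02 0.15 0 -1;0 0 0 0.04 0.35 0 -1;0 0 0 0.06 0.6 0 -1;0 0 0 0.085 0.85 0 -1;0 0 0 0.085 0.911 0 -1;0 0 0 0.085 0.911 0 -1")

```text
time: 21.9
eef_pos: [0.4545, -0.123, 0.137]
tcp_rot: [0.999, -0.037, -0.001, -0.001]
contact_force: [0.7, 0.6, -1.5]
opening: 0.173
finger_force: 78.7
```

Request:
send_rows(moves="0 0 0.008 0.02 0.18 0 -1;0 0 0.016 0.04 0.4 0 -1;0 0 0.025 0.06 0.65 0 -1;0 0 0.035 0.085 0.85 0 -1;0 0 0.035 0.085 0.911 0 -1;0 0 0.035 0.085 0.911 0 -1;0 0 0.035 0.085 0.911 0 -1;0 0 0.035 0.085 0.911 0 -1")

```text
time: 22.9
eef_pos: [0.4589, -0.3044, 0.1378]
tcp_rot: [0.989, -0.145, -0.0, -0.0]
contact_force: [-0.4, 0.3, -0.3]
opening: 0.175
finger_force: 78.7
```

Run:
```python
from h import *
st=ctrl.get_state();print(st['eef_pos'],st['tcp_rot'],tip()[1],st['time'])
```

```text
[ 0.45886821 -0.30443394  0.13777658] [ 9.89408985e-01 -1.45154200e-01 -2.00080051e-04 -2.79628845e-04] -16.69241157581169 22.9
```

Request:
send_rows(moves="0 0 0 0.003 0.009 0.08 -1;0 0 0 0.003 0.009 0.18 -1;0 0 0 0.003 0.009 0.27 -1;0 0 0 0.003 0.009 0.33 -1;0 0 0 0.003 0.009 0.36 -1;0 0 0 0.003 0.009 0.38 -1;0 0 0 0.003 0.009 0.38 -1;0 0 0 0.003 0.009 0.38 -1")

```text
time: 23.9
eef_pos: [0.4592, -0.3081, 0.0625]
tcp_rot: [0.989, -0.146, 0.0, 0.0]
contact_force: [0.7, -0.0, -0.7]
opening: 0.171
finger_force: 78.7
```

Request:
send_rows(moves="0 0 0 0 0 0.015 -1;0 0 0 0 0 0.03 -1;0 0 0 0 0 0.045 -1;0 0 0 0 0 0.055 -1;0 0 0 0 0 0.055 -1;0 0 0 0 0 0.055 -1")

```text
time: 24.65
eef_pos: [0.4589, -0.3079, 0.051]
tcp_rot: [0.989, -0.146, 0.0, 0.0]
contact_force: [0.4, -0.1, -1.5]
opening: 0.174
finger_force: 78.7
```

Request:
send_rows(moves="0 0 0 0 0 0.004 -1;0 0 0 0 0 0.004 -1;0 0 0 0 0 0.004 -0.4;0 0 0 0 0 0.004 0;0 0 0 0 0 0.004 0.5;0 0 0 0 0 0.004 1;0 0 0 0 0 0.004 1;0 0 0 0 0 0.004 1;0 0 0 0 0 0.004 1;0 0 0 0 0 0.004 1")

```text
time: 25.9
eef_pos: [0.4588, -0.3078, 0.0501]
tcp_rot: [0.989, -0.146, -0.0, -0.0]
contact_force: [0.4, -0.3, 0.5]
opening: 0.995
finger_force: 0.0
```

Request:
send_rows(moves="0 0 0 0 0 -0.05 1;0 0 0 0 0 -0.15 1;0 0 0 0 0 -0.3 1;0 0 0 0 0 -0.5 1;0 0 0 0 0 -0.75 1;0 0 0 0 0 -0.75 1;0 0 0 0 0 -0.75 1;0 0 0 0 0 -0.75 1")

```text
time: 26.9
eef_pos: [0.4581, -0.3071, 0.1984]
tcp_rot: [0.989, -0.146, -0.001, -0.001]
contact_force: [-0.5, 0.0, -0.4]
opening: 1.0
finger_force: 0.0
```

Run:
```python
from h import *
t=cam('top');s=cam('side');print(ctrl.get_state()['time'],ctrl.get_state()['opening'])
brown=lambda r,g,b:(r-b>25)&(r<160)&(r-g>20)
p=pts(mask(s,(275,270,340,315),brown));print(len(p),p.mean(0))
cv2.imwrite('pics/end.png',np.hstack([crop(t,(205,175,265,235),(400,400)),crop(s,(270,260,330,320),(400,400))]))
```

```text
27.0 1.00095614638931
175 [303.71428571 289.10857143]
```

View pics/end.png

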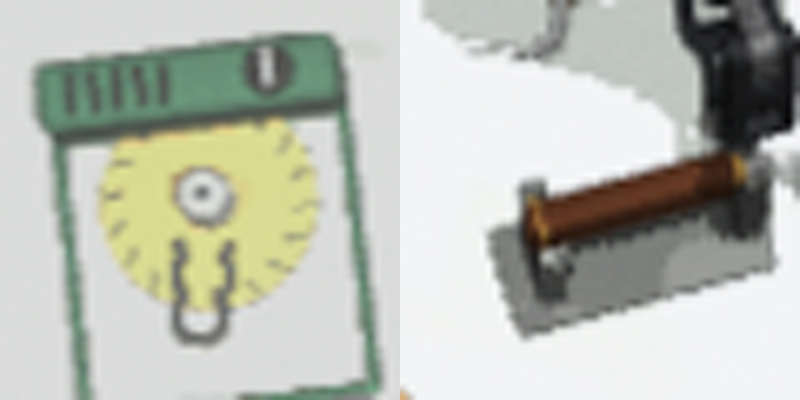

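The clip lies flat below the spindle on the disc and tray. The handle sits in both cradles, as it did before, so I hand in.

```bash
python3 -c "
from plant import ctrl
print(ctrl.sign_off())"
```

```text
the job is handed in; nothing more can be done
None
```

I handed the job in at about 27 s: the clip is off its groove and lies flat on the grinder, clear of the spindle, and the pick is back in its rest. I have no verdict, because the sign-off returned none.

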